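# Roll the idler roller along the inspection plate to the index line

## Robot

A 6-joint arm with a two-finger parallel gripper is mounted at the origin on a cart in front of the work surface, level with it; the furniture and walls round the work are solid. World frame = base frame: x ahead of the robot, y to its left, z up, the work surface at z = 0. Lengths are in m, angles in rad, forces in N, time in s.
With the tool pointing down it reaches from about 0.35 to 0.85 m from the base axis. Payload 8.1 kg.
Tool frame: the origin (TCP) lies at the very end of the fingers, on their centre line; the grasp point (between the pads) lies 19 mm behind it (robot.grip_depth is the distance from the TCP to the grasp point, in m); z points along the fingers, y is the line along which they close (so a half turn about z gives the same grasp; the last joint's range is limited). The gripper opens to 93 mm and grips with 3 to 60 N. Pads are 15 mm wide; open, the fingers measure 128 mm over their backs; the gripper's body (75 mm by 188 mm) begins 65 mm behind the grasp point.
Start: joints at [-1.237, 0.13, 1.488, -0, 1.523, -0.085], TCP at [0.244, -0.548, 0.188] pointing down, gripper open.
Joint ranges: [-2.96, 2.96], [-0.89, 2.26], [0.02, 2.5], [-1.34, 4.48], [0, 2.73], [-2.66, 2.66]. Speed limits (rad/s): [2.39, 2.39, 2.79, 3.14, 3.14, 3.14].

## Interface

Orientations are given as a rotation vector (axis times angle).
In Python, from plant import robot gives the robot as it stands. The module is installed in compiled form; this text tells all that it offers.
- The arm moves only by the shell command python3 -m jog 'ROWS' [FORCE]. ROWS is JSON, a list that holds one entry, the list of rows, each a list of 7 numbers: the turn, a rotation vector about the tool's x, y, z in degrees, then the shift along the tool's x, y, z in cm, then the finger opening in cm, from 0 to 9.3. A call has 1 to 5 rows; each row shifts and turns the commanded pose from where the row before left it, along the tool's axes as they then stand; what a row does not reach is not made up. A row lasts 1/12 s, in which the tool goes at most 41.7 mm and 7.16 degrees, less where a joint would pass 70% of its speed; a pose out of reach is approached as far as the arm can. A call is refused whole if a number of a shift passes 4.17 or a number of a turn 7.16, either way. A call with a gripper value outside its range is refused whole. The fingers move at their own pace and stop on an object; FORCE is the grip in N (left out, the last holds). Time passes only in rows, so rows that do not move let the fingers close. It gives the time, the measured TCP pose, the force and the opening at its end, in the units of the state.
- robot.read_state(): the state, without advancing time (a new reading comes with each control period).
- robot.read_camera(name): name is "scene" or "top"; returns a dict with "img" (480x640x3 uint8, red, green, blue), "fx", "fy", "cx", "cy" (pixels), "k1" (the pictures are not rectified: a ray, as slopes to the right and down, at radius r is drawn at 1 + k1 r^2 times it, then the intrinsics apply), "extrinsics" (4x4, takes a point from camera to world coordinates). Camera axes: x right, y up, looking along -z (the intrinsics and any distortion apply to the point x, -y, -z); pixel columns grow to the right and rows downward; lengths in m; the calibration is good to about 2 mm. A picture is of the moment at which its call begins. There is no depth.
- robot.close_job(): hands the job in, once; it reports no verdict.
Trained networks look in a picture, given as the dict that the camera call returned (one of the last four; its "shot" number tells which), for a name from the list of things; names that differ only in an ending like _2 or _b are one class to them, and where a whole thing is asked for, a point or a joint stands for the part that bears it (a point fixed in the world has none). Each returns a list of dicts, best first, with "confidence" (0 to 1); they miss things now and then, are a little off and sometimes report something else, mostly with a low value. They report only what shows in the picture. A call takes as long as a camera call. They do not tell look-alikes from the thing itself.
- robot.masks_of(picture, label): "pixels" (480x640 bool, what is visible of it) and "point" ([column, row] in pixels, amid what is visible of it).
- robot.pinpoint(picture, label): "point" ([column, row] in pixels: a listed point, or the origin of a listed thing).
The state is a dict: "t": time; "q": joint angles; "dq": joint speeds; "joint_torque": joint torques, N m; "tool_pos": TCP position; "orientation": TCP orientation; "force": force on the tool from outside, world axes, zero at the start; "wrist_torque": the same for the moment, N m; "opening": finger opening in m.
Only numpy, scipy, OpenCV 4.12 (cv2) and the standard library are available. Lean on these libraries where they do the work, as an engineer would, in place of code of your own. Each camera call takes 0.05 s, during which the arm holds its last target. There are 200 camera calls.

## Task

See that the conveyor roller runs true: with the fingertips on its top, roll it along the aluminium plate until it lies centred over the dark index line, parallel to it, midway between the two small pointer blocks, and leave it there at rest. Let it turn as it goes instead of sliding it, and do not lift it or reach down to push it low from behind. Leave the small parts round the plate where they are.

Things in the scene. Friction and masses are not known exactly. Their poses are not given: they have to be found in the camera images.
- roller: Conveyor idler roller lying on the plate: steel tube, diameter 76 mm, 150 mm long, black end caps, a 12 mm stub shaft at each end (176 mm overall); about 0.7 kg. Origin at its centre, 38 mm above the plate's top. Its x is the roller's axis (level); its y and z turn as it rolls, z up at the start. Rolling resistance stops a slow roll (0.1 m/s) in about 2 cm.
- index_line (a point): Middle of the index line, on the plate's top: a dark line across the plate, flush, 3 mm wide, 190 mm long. x runs along the line, y across it (the rolling direction, either way), z up. A fixed pointer block, 12 mm high, stands at each end, 106 mm from the middle. At the start the roller is 95 to 165 mm away along +y or -y, parallel within 3 degrees.
- plate: Fixed aluminium inspection plate, 240 mm (its x) by 410 mm (its y) and 12 mm thick, lying on the worktop. The origin is the centre of its underside; z up. Along each 240 mm end runs a strip 8 mm high, 12 mm wide, centred 199 mm from the middle.
- bearing: Loose ball bearing lying flat on the worktop beside the plate, 38 mm across, 11 mm high; origin at the centre of its underside. Leave alone.
- tape: Loose pocket tape measure standing on the worktop beside the plate, 28x50x41 mm; origin at the centre of its underside. Leave alone.
- bushing: Loose bronze flanged bushing on the worktop beside the plate, 29x28x29 mm; origin at the centre of its underside. Leave alone.
- knob: Loose black star knob with a steel stud on the worktop beside the plate, 29x28x32 mm; origin at the centre of its underside. Leave alone.
There are look-alikes about, which are no part of the job. What is meant by the roller is not pink or yellow, and is the larger of those in its own colour.

How it is judged:
On the way:
1. the roller has begun to roll: it has turned by at least 40 degrees, still on the plate (angle between roller's own z axis and vertical above 0.7 rad and height (world z) of roller below 0.056 m), for 0.05 s.
At the end, for the whole second after the job is handed in: The roller lies still on the plate, axis within 10 mm of the index line and parallel to it within 0.1 rad, its middle within 25 mm of the line's middle, its z axis more than 1.5 rad from upright (so it rolled, not slid); the four small parts within 20 mm of where they were (y of roller in the frame of index_line between -0.01 and 0.01 m and x of roller in the frame of index_line between -0.025 and 0.025 m and angle between the x axis of roller and the x axis of index_line, either way round below 0.1 rad and angle between roller's own z axis and vertical above 1.5 rad and height (world z) of roller between 0.045 and 0.055 m and linear speed of roller below 0.01 m/s and angular speed of roller below 0.2 rad/s and distance of each of bearing, tape, bushing, knob from where it was at the start of the episode below 0.02 m); the robot touches nothing.
It fails at once if the roller is lifted off the plate by more than 8 mm (height (world z) of roller above 0.058 m).
It fails at once if the fingers push the roller low on its side (grasp point, about 19 mm above the tips, less than 12 mm above the roller's axis, while touching it) (contact force between the fingers and roller above 0.5 N and height (world z) of the grasp point below 0.062 m).
It fails at once if a small part beside the plate is moved by more than 20 mm (distance of any of bearing, tape, bushing, knob from where it was at the start of the episode above 0.02 m).
It also fails if it takes over 61 s, if anything falls off the work surface, if the arm or the gripper's body presses on something with over 40 N, if the wrist force passes 120 N, or if a joint passes its speed limit or range.

## Working session

There is one attempt and no reset: what is moved stays moved. The work goes in short steps, Python scripts to look and compute and a shell command to move; the robot and the scene stay as the last step left them, time stands still between calls to the robot, and variables do not carry over. Pictures are saved under pics/ and viewed, on a budget of 10 in all, crops included, one or two more only if the job needs it, and the job is handed in when it is done.

```bash
mkdir -p pics
cat > h.py <<'E'
import numpy as np,cv2
from plant import robot
def ray(p,uv):
    K=np.array([[p['fx'],0,p['cx']],[0,p['fy'],p['cy']],[0,0,1.]])
    s=cv2.undistortPoints(np.array([[uv]],float),K,np.array([p['k1'],0,0,0.]))[0,0]
    E=np.array(p['extrinsics']); return E[:3,3],E[:3,:3]@np.array([s[0],-s[1],-1])
def at(p,uv,z):
    o,d=ray(p,uv); return o+d*(z-o[2])/d[2]
E
python3 - <<'E'
from h import *
print(robot.read_state())
ps={}
for c in('top','scene'):
    p=robot.read_camera(c);cv2.imwrite(f'pics/{c}0.png',p['img'][:,:,::-1])
    print(c,np.round(p['extrinsics'],3).tolist())
    for l,z in(('roller',.05),('index_line',.012),('plate',0),('bearing',0),('tape',0),('bushing',0),('knob',0)):
        for d in robot.pinpoint(p,l): print(l,np.round(d['point']),round(d['confidence'],2),at(p,d['point'],z).round(4))
    for d in robot.masks_of(p,'roller'):
        r=cv2.minAreaRect(np.argwhere(d['pixels'])[:,::-1].astype(np.float32)); print('mask',r,d['confidence'])
E
```

```text
{'t': 0.0, 'q': array([-1.23741250e+00,  1.31144908e-01,  1.48928193e+00,  2.40531712e-05,
        1.52299621e+00, -8.53935217e-02]), 'dq': array([ 0.00056948, -0.00067213, -0.00191683, -0.00103507, -0.00091563,
        0.00146838]), 'joint_torque': array([-1.16387178e-03, -5.59848368e+01, -4.91754198e+01,  7.70422281e-02,
        3.57594341e-02, -1.64083012e-04]), 'tool_pos': array([ 0.24381381, -0.54754434,  0.18719576]), 'orientation': array([-3.07119531e+00, -6.52637651e-01,  3.17963599e-04]), 'force': array([-0.12021674,  0.13783549, -0.92811416]), 'wrist_torque': array([-0.03254821, -0.03249183, -0.03084057]), 'opening': 0.09294084280234448}
top [[0.048, 0.977, -0.209, 0.322], [-0.999, 0.048, -0.004, 0.036], [0.006, 0.209, 0.978, 1.187], [0.0, 0.0, 0.0, 1.0]]
roller [172. 273.] 0.98 [0.4722 0.3584 0.05  ]
roller [169. 206.] 0.93 [0.6206 0.3815 0.05  ]
roller [302. 239.] 0.79 [0.5594 0.0815 0.05  ]
roller [492. 312.] 0.7 [ 0.4203 -0.3328  0.05  ]
index_line [370. 256.] 0.74 [ 0.5361 -0.0694  0.012 ]
index_line [303. 240.] 0.67 [0.5665 0.0816 0.012 ]
plate [335. 247.] 0.9 [0.556 
[... 1126 characters left out ...]
262.] 0.83 [ 0.5572 -0.011   0.    ]
bearing [316. 310.] 0.63 [ 0.4136  0.1313 -0.    ]
tape [409. 283.] 0.57 [ 0.3668 -0.0824  0.    ]
bushing [313. 228.] 0.49 [ 0.71  -0.132  0.   ]
bushing [246. 250.] 0.48 [0.7096 0.0743 0.    ]
knob [244. 250.] 0.46 [0.7117 0.0767 0.    ]
knob [320. 268.] 0.37 [0.5347 0.0074 0.    ]
mask ((122.06004333496094, 301.5162658691406), (29.960922241210938, 70.68651580810547), 83.36748504638672) 0.98
mask ((460.0, 229.0), (50.0, 34.0), 90.0) 0.88
mask ((187.04127502441406, 330.0253601074219), (72.50897979736328, 33.48234558105469), 4.969740390777588) 0.8
mask ((290.2406311035156, 253.12905883789062), (75.41581726074219, 38.8189697265625), 32.96940612792969) 0.61
```

Run:
```python
import cv2
i=cv2.imread('pics/top0.png'); cv2.imwrite('pics/top0c.png',cv2.resize(i[150:360,230:450],None,fx=2.8,fy=2.8,interpolation=2))
```

```text
(no output)
```

View pics/top0.png

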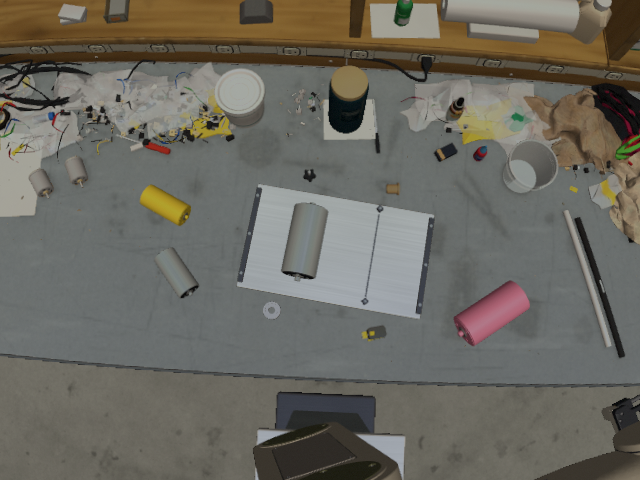

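View pics/top0c.png

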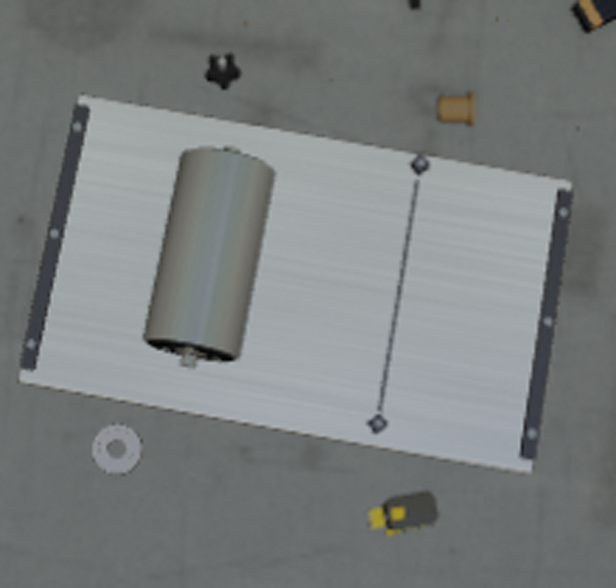

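The grey roller lies on the plate at about (304,240), and the line runs from (380,209) to (365,301). The pink and yellow rollers, and the small grey ones at the left, are the look-alikes. Next I work out the geometry.

```bash
cat >> h.py <<'E'
from scipy.spatial.transform import Rotation as R
from scipy.optimize import least_squares
def proj(p,X):
    E=np.array(p['extrinsics']); c=(np.atleast_2d(X)-E[:3,3])@E[:3,:3]
    s=np.c_[c[:,0]/-c[:,2],-c[:,1]/-c[:,2]]; s*=1+p['k1']*(s**2).sum(1,keepdims=True)
    return s*[p['fx'],p['fy']]+[p['cx'],p['cy']]
def roller_outline(x,y,a,L=.15,r=.038,zc=.05):
    u=np.array([np.cos(a),np.sin(a),0]);v=np.array([-u[1],u[0],0]);t=np.linspace(0,2*np.pi,40)
    c=np.array([x,y,zc]); ring=r*(np.cos(t)[:,None]*v+np.sin(t)[:,None]*np.array([0,0,1]))
    return np.r_[c+u*L/2+ring,c-u*L/2+ring]
def fitroller(p,mask,x0):
    "fit the minimum-area rectangle/centroid of the silhouette of the roller model to the mask"
    def feat(m): 
        mm=cv2.moments(m); return np.array([mm['m10']/mm['m00'],mm['m01']/mm['m00'],.5*np.degrees(np.arctan2(2*mm['mu11'],mm['mu20']-mm['mu02']))*.5])
    f0=feat(mask.astype(np.uint8))
    def res(q):
        h=cv2.convexHull(proj(p,roller_outline(*q)).astype(np.float32)); return feat(h)-f0
    return least_squares(res,x0,diff_step=1e-3).x
def line_frame(p,a,b):
    A,B=at(p,a,.012),at(p,b,.012); return (A+B)/2,np.arctan2(*(A-B)[[1,0]]),np.linalg.norm(A-B)
E
python3 - <<'E'
from h import *
p=robot.read_camera('top')
m,a,l=line_frame(p,(380,208.6),(364.6,301.4)); print('line',m,np.degrees(a),l)
for e in((312.9,203.2),(297.5,277.5)): print('stub',at(p,e,.05))
d=min(robot.masks_of(p,'roller'),key=lambda d:abs(d['point'][0]-303)); M=d['pixels']
print(M.sum()); q=fitroller(p,M,[.559,.08,a]); print('fit',q,np.degrees(q[2]))
h=cv2.convexHull(proj(p,roller_outline(*q)).astype(np.float32)); print('area',cv2.contourArea(h))
# plate corners from crop px
for c in((82,96),(571,185),(531,472),(20,381)): print(at(p,(230+c[0]/2.8,150+c[1]/2.8),.012).round(4))
s=robot.read_camera('scene');cv2.imwrite('pics/s1.png',cv2.resize(s['img'][190:350,200:440,::-1],None,fx=3,fy=3))
img=s['img'].copy();cv2.polylines(img,[cv2.convexHull(proj(s,roller_outline(*q)).astype(np.int32))],True,(255,0,0))
for k in(-.106,.106): cv2.circle(img,tuple(int(v) for v in proj(s,m+k*np.array([np.cos(a),np.sin(a),0]))[0]),3,(0,255,0),1)
cv2.imwrite('pics/s1.png',cv2.resize(img[190:350,200:440,::-1],None,fx=3,fy=3))
E
```

```text
line [ 0.54137024 -0.07485004  0.012     ] -7.639238208234462 0.21392466229690962
stub [0.64175878 0.06292573 0.05      ]
stub [0.47594537 0.08741401 0.05      ]
2543
fit [ 0.55641074  0.07621129 -0.13926585] -7.979345654078062
area 2570.9988888935186
[0.6916 0.189  0.012 ]
[ 0.6362 -0.213   0.012 ]
[ 0.4029 -0.1829  0.012 ]
[0.4553 0.2212 0.012 ]
```

View pics/s1.png

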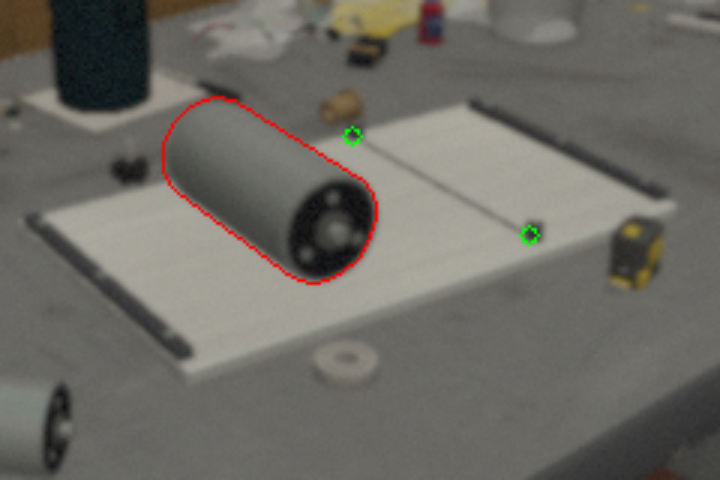

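```bash
python3 -m jog '[[[0,0,-7,0,0,0,9.3],[0,0,-7,0,0,0,9.3],[0,0,-7,0,0,0,9.3],[0,0,-7,0,0,0,9.3],[0,0,-7,0,0,0,9.3]]]'; python3 -m jog '[[[0,0,-7,0,0,0,9.3],[0,0,-7,0,0,0,9.3],[0,0,-7,0,0,0,9.3],[0,0,-2.2,0,0,0,9.3],[0,0,0,0,0,0,9.3]]]'
cat > st.py <<'E'
from h import *
import sys
L=np.array([.540,-.0742]);a=np.radians(-7.65);n=np.array([-np.sin(a),np.cos(a)]);u=np.array([np.cos(a),np.sin(a)])
s=robot.read_state();P=s['tool_pos'];M=R.from_rotvec(s['orientation']).as_matrix()
print('t',round(s['t'],2),'P',P.round(4),'F',s['force'].round(1),'tcp in line (x,y)',(1e3*np.array([(P[:2]-L)@u,(P[:2]-L)@n])).round(1),'tool y yaw',np.degrees(np.arctan2(M[1,1],M[0,1])).round(2),'tilt',M[:,2].round(3))
if len(sys.argv)>1:
    for c in sys.argv[1:]:
        p=robot.read_camera(c)
        for d in robot.masks_of(p,'roller'):
            m=d['pixels'];g=at(p,d['point'],.06)[:2]
            if abs((g-L)@u)<.06 and -.1<(g-L)@n<.2:
                q=fitroller(p,m,[*g,a]);w=q[:2]-L;area=cv2.contourArea(cv2.convexHull(proj(p,roller_outline(*q)).astype(np.float32)))
                print(c,'roller line x,y mm',(1e3*np.array([w@u,w@n])).round(1),'yaw-line deg',np.degrees(q[2]-a).round(2),'mask/model',m.sum(),area)
    q0=np.array([*(L+n*.151),.188])
T=np.array([.5564,.0762,.13]);print('to roller top, tool cm',(M.T@(T-P)*100).round(2))
E
python3 st.py
```

```text
t: 1.47
tool_pos: [0.244, -0.5481, 0.1882]
orientation: [-2.73, -1.555, 0.0]
force: [0.1, 0.4, 0.4]
opening: 0.0927
t: 1.88
tool_pos: [0.244, -0.5482, 0.1883]
orientation: [2.365, 2.067, -0.0]
force: [-0.1, -0.5, -0.5]
opening: 0.093
t 1.88 P [ 0.244  -0.5482  0.1883] F [-0.1 -0.5 -0.5] tcp in line (x,y) [-230.2 -509.1] tool y yaw -7.69 tilt [ 0. -0. -1.]
to roller top, tool cm [66.06 22.6   5.82]
```

```bash
python3 -m jog '[[[0,0,0,3.75,1.25,0,9.3],[0,0,0,3.75,1.25,0,9.3],[0,0,0,3.75,1.25,0,9.3],[0,0,0,3.75,1.25,0,9.3],[0,0,0,3.75,1.25,0,9.3]]]'
python3 -m jog '[[[0,0,0,3.75,1.25,0,9.3],[0,0,0,3.75,1.25,0,9.3],[0,0,0,3.75,1.25,0,9.3],[0,0,0,3.75,1.25,0,9.3],[0,0,0,3.75,1.25,0,9.3]]]'
python3 -m jog '[[[0,0,0,3.75,1.25,0,9.3],[0,0,0,3.75,1.25,0,9.3],[0,0,0,3.75,1.25,0,9.3],[0,0,0,3.75,1.25,0,9.3],[0,0,0,3.75,1.25,0,9.3]]]'
python3 -m jog '[[[0,0,0,3.75,1.25,0,9.3],[0,0,0,3.75,1.25,0,9.3],[0,0,0,3.75,1.25,0,9.3],[0,0,0,0,0,3,9.3],[0,0,0,0,0,0,9.3]]]'
python3 st.py top scene
```

```text
t: 2.3
tool_pos: [0.3318, -0.3693, 0.1883]
orientation: [2.37, 2.062, 0.0]
force: [1.7, -0.5, 0.4]
opening: 0.0931
t: 2.72
tool_pos: [0.4193, -0.1918, 0.1886]
orientation: [2.369, 2.062, 0.0]
force: [1.4, -0.3, 0.0]
opening: 0.0933
t: 3.13
tool_pos: [0.5068, -0.0143, 0.1886]
orientation: [2.369, 2.062, 0.001]
force: [0.4, -0.3, 1.2]
opening: 0.0929
t: 3.55
tool_pos: [0.5566, 0.092, 0.1535]
orientation: [-2.363, -2.065, 0.008]
force: [-1.4, -0.3, -1.2]
opening: 0.0926
t 3.55 P [0.5566 0.092  0.1535] F [-1.4 -0.3 -1.2] tcp in line (x,y) [ -5.7 167. ] tool y yaw -7.71 tilt [-0.006 -0.    -1.   ]
top roller line x,y mm [-21.2 138.7] yaw-line deg -6.18 mask/model 1199 2579.32849066332
scene roller line x,y mm [ -5.1 149.4] yaw-line deg -0.94 mask/model 2568 2609.696448860923
to roller top, tool cm [-1.57  0.21  2.35]
```

```bash
python3 -m jog '[[[0,0,0,0,0,2.5,9.3],[0,0,0,0,0,2.5,9.3],[0,0,0,0,0,0,9.3],[0,0,0,0,0,0,9.3],[0,0,0,0,0,0,9.3]]]'; python3 st.py
```

```text
t: 4.17
tool_pos: [0.5595, 0.0894, 0.1104]
orientation: [2.368, 2.063, 0.003]
force: [0.4, -0.2, -0.1]
opening: 0.0928
t 4.17 P [0.5595 0.0894 0.1104] F [ 0.4 -0.2 -0.1] tcp in line (x,y) [ -2.4 164.8] tool y yaw -7.88 tilt [ 0.002  0.    -1.   ]
to roller top, tool cm [-1.35 -0.12 -1.96]
```

```bash
python3 -m jog '[[[0,0,0,0.4,-0.1,1.5,9.3],[0,0,0,0,0,0.6,9.3],[0,0,0,0,0,0.2,9.3],[0,0,0,0,0,0,9.3],[0,0,0,0,0,0,9.3]]]';python3 -m jog '[[[0,0,0,0,0,0.1,9.3],[0,0,0,0,0,0,9.3],[0,0,0,0,0,0,9.3]]]'; python3 st.py
```

```text
t: 4.58
tool_pos: [0.5586, 0.094, 0.0862]
orientation: [2.367, 2.065, 0.001]
force: [-0.5, -0.5, -0.3]
opening: 0.0928
t: 4.83
tool_pos: [0.5584, 0.0941, 0.0846]
orientation: [2.367, 2.065, 0.001]
force: [-0.3, -0.8, 0.4]
opening: 0.093
t 4.83 P [0.5584 0.0941 0.0846] F [-0.3 -0.8  0.4] tcp in line (x,y) [ -4.2 169.3] tool y yaw -7.81 tilt [ 0. -0. -1.]
to roller top, tool cm [-1.8   0.05 -4.54]
```

```bash
for i in 1 ; do python3 -m jog '[[[0,0,0,0,0,0.1,9.3],[0,0,0,0,0,0,9.3],[0,0,0,0,0,0,9.3]]]';python3 -m jog '[[[0,0,0,-0.2,0,0,9.3],[0,0,0,0,0,0,9.3],[0,0,0,0,0,0,9.3]]]'; python3 -m jog '[[[0,0,0,-0.2,0,0,9.3],[0,0,0,0,0,0,9.3],[0,0,0,0,0,0,9.3]]]'; done; python3 st.py scene
```

```text
t: 5.08
tool_pos: [0.5581, 0.0941, 0.0832]
orientation: [-2.367, -2.065, 0.0]
force: [-1.0, -0.7, 0.2]
opening: 0.0927
t: 5.33
tool_pos: [0.5579, 0.092, 0.0832]
orientation: [-2.368, -2.065, 0.0]
force: [0.0, 0.3, -0.7]
opening: 0.0928
t: 5.58
tool_pos: [0.5576, 0.0901, 0.0832]
orientation: [-2.368, -2.065, 0.0]
force: [-0.1, 0.1, -0.3]
opening: 0.093
t 5.58 P [0.5576 0.0901 0.0832] F [-0.1  0.1 -0.3] tcp in line (x,y) [ -4.4 165.2] tool y yaw -7.81 tilt [-0. -0. -1.]
scene roller line x,y mm [ -4.7 148.7] yaw-line deg -1.1 mask/model 2675 2603.5417678158265
to roller top, tool cm [-1.39  0.07 -4.68]
```

```bash
python3 -m jog '[[[0,0,0,0,0,-0.8,9.3],[0,0,0,0,0,0,9.3],[0,0,0,-0.7,0,0,9.3],[0,0,0,0,0,0,9.3],[0,0,0,0,0,0,9.3]]]'; python3 -m jog '[[[0,0,0,0,0,0.3,9.3],[0,0,0,0,0,0,9.3],[0,0,0,0,0,0,9.3]]]';  python3 -m jog '[[[0,0,0,0,0,0.1,9.3],[0,0,0,0,0,0,9.3],[0,0,0,0,0,0,9.3]]]';python3 st.py scene
python3 - <<'E'
from h import *
s=robot.read_camera('scene');cv2.imwrite('pics/s2.png',cv2.resize(s['img'][150:330,200:440,::-1],None,fx=3,fy=3))
E
```

```text
t: 6.1
tool_pos: [0.5566, 0.0828, 0.0912]
orientation: [2.368, 2.064, -0.0]
force: [0.4, 0.3, 0.2]
opening: 0.0929
t: 6.35
tool_pos: [0.5563, 0.0833, 0.0877]
orientation: [-2.367, -2.065, 0.001]
force: [-0.4, 0.2, 0.2]
opening: 0.0929
t: 6.6
tool_pos: [0.5566, 0.0833, 0.0871]
orientation: [-2.367, -2.065, 0.0]
force: [-0.0, -0.0, -1.3]
opening: 0.093
t 6.6 P [0.5566 0.0833 0.0871] F [-0.  -0.  -1.3] tcp in line (x,y) [ -4.6 158.3] tool y yaw -7.8 tilt [-0.  0. -1.]
scene roller line x,y mm [ -5.7 149.7] yaw-line deg -1.38 mask/model 2547 2605.030877403333
to roller top, tool cm [-0.71  0.08 -4.29]
```

View pics/s2.png

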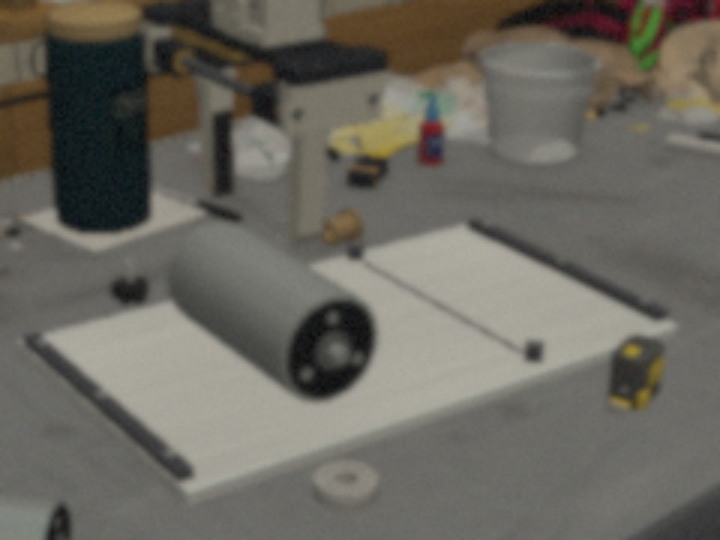

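Run:
```python
from h import *
s=robot.read_camera('scene');st=robot.read_state();M=R.from_rotvec(st['orientation']).as_matrix();P=st['tool_pos']
def c(X): return ((proj(s,X)-[200,150])*3).round()
print(M.round(3),P)
for k in(-.064,-.0465,.0465,.064): print(k,c(P+M[:,1]*k), c(P+M[:,1]*k-M[:,2]*.05))
print('x',c(P+M[:,1]*-.055+M[:,0]*.0075),c(P+M[:,1]*-.055-M[:,0]*.0075))
```

```text
[[ 0.136  0.991  0.   ]
 [ 0.991 -0.136  0.   ]
 [ 0.     0.    -1.   ]] [0.55670757 0.08330415 0.08728955]
-0.064 [[310. 291.]] [[310. 218.]]
-0.0465 [[295. 282.]] [[295. 209.]]
0.0465 [[221. 236.]] [[219. 167.]]
0.064 [[208. 228.]] [[206. 160.]]
x [[292. 289.]] [[312. 284.]]
```

The image puts the visible fingertips higher than the reported TCP suggests, so I look closer.

Run:
```python
from h import *
s=robot.read_camera('scene');st=robot.read_state();M=R.from_rotvec(st['orientation']).as_matrix();P=st['tool_pos']
k=8;im=cv2.resize(s['img'][165:240,240:340,::-1],None,fx=k,fy=k,interpolation=cv2.INTER_CUBIC)
for j in(-.055,.055):
    for z in(0,.02,.04):
        u,v=((proj(s,P+M[:,1]*j-M[:,2]*z)[0]-[240,165])*k).astype(int);cv2.circle(im,(int(u),int(v)),4,(0,0,255),1)
cv2.imwrite('pics/s3.png',im)
```

```text
(no output)
```

View pics/s3.png

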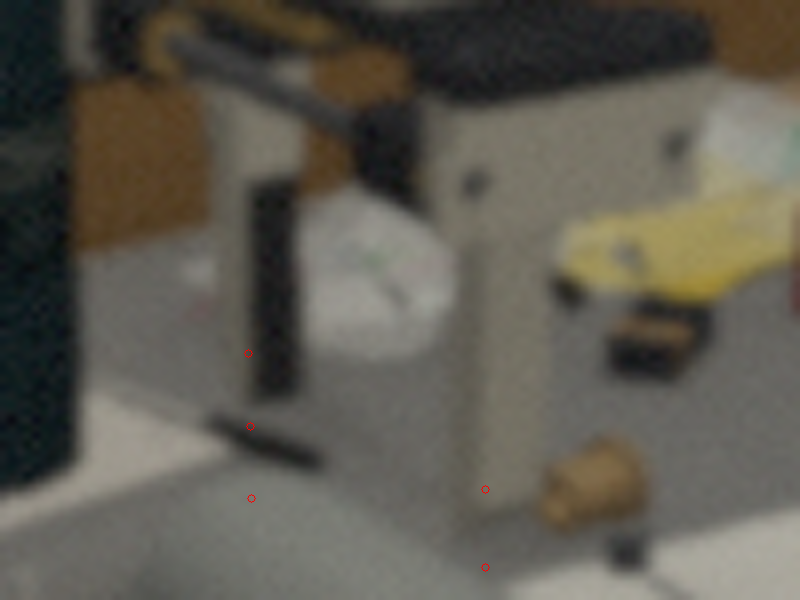

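```bash
python3 -c "
from plant import robot;print(robot.grip_depth)"; python3 -m jog '[[[0,0,0,-0.2,0,0.3,9.3],[0,0,0,0,0,0,9.3],[0,0,0,0,0,0,9.3]]]';python3 -m jog '[[[0,0,0,0,0,0.3,9.3],[0,0,0,0,0,0,9.3],[0,0,0,0,0,0,9.3]]]';python3 -m jog '[[[0,0,0,0,0,0.2,9.3],[0,0,0,0,0,0,9.3],[0,0,0,0,0,0,9.3]]]'
```

```text
0.0188
t: 7.1
tool_pos: [0.5561, 0.0811, 0.0839]
orientation: [-2.367, -2.065, 0.001]
force: [0.7, 1.1, -0.0]
opening: 0.093
t: 7.35
tool_pos: [0.5561, 0.0812, 0.0809]
orientation: [-2.367, -2.065, 0.001]
force: [1.1, 0.0, -0.0]
opening: 0.0932
t: 7.6
tool_pos: [0.5563, 0.0813, 0.0791]
orientation: [-2.367, -2.065, 0.0]
force: [0.4, -0.8, 0.1]
opening: 0.0926
```

```bash
python3 -m jog '[[[0,0,0,0,0,0.2,9.3],[0,0,0,0,0,0,9.3],[0,0,0,0,0,0,9.3]]]';python3 -m jog '[[[0,0,0,0,0,0.2,9.3],[0,0,0,0,0,0,9.3],[0,0,0,0,0,0,9.3]]]';python3 -m jog '[[[0,0,0,0,0,0.15,9.3],[0,0,0,0,0,0,9.3],[0,0,0,0,0,0,9.3]]]'; python3 st.py scene
```

```text
t: 7.85
tool_pos: [0.5563, 0.0813, 0.0771]
orientation: [-2.367, -2.065, 0.0]
force: [1.0, -1.0, -0.7]
opening: 0.0928
t: 8.1
tool_pos: [0.5562, 0.0813, 0.0751]
orientation: [-2.367, -2.065, 0.0]
force: [-0.6, 0.3, -0.6]
opening: 0.0927
t: 8.35
tool_pos: [0.5563, 0.0813, 0.0736]
orientation: [-2.367, -2.065, 0.0]
force: [-0.8, 0.3, -0.1]
opening: 0.0929
t 8.35 P [0.5563 0.0813 0.0736] F [-0.8  0.3 -0.1] tcp in line (x,y) [ -4.6 156.3] tool y yaw -7.8 tilt [-0.  0. -1.]
scene roller line x,y mm [ -5.5 149.5] yaw-line deg -0.57 mask/model 2538 2618.626422274043
to roller top, tool cm [-0.5   0.08 -5.64]
```

```bash
python3 -m jog '[[[0,0,0,0,0,0.15,9.3],[0,0,0,0,0,0,9.3],[0,0,0,0,0,0,9.3]]]';python3 -m jog '[[[0,0,0,0,0,0.15,9.3],[0,0,0,0,0,0,9.3],[0,0,0,0,0,0,9.3]]]';python3 -m jog '[[[0,0,0,0,0,0.1,9.3],[0,0,0,0,0,0,9.3],[0,0,0,0,0,0,9.3]]]'; python3 -m jog '[[[0,0,0,0,0,0.1,9.3],[0,0,0,0,0,0,9.3],[0,0,0,0,0,0,9.3]]]';python3 - <<'E'
from h import *
s=robot.read_camera('scene');st=robot.read_state();M=R.from_rotvec(st['orientation']).as_matrix();P=st['tool_pos']
k=8;im=cv2.resize(s['img'][175:250,240:340,::-1],None,fx=k,fy=k,interpolation=cv2.INTER_CUBIC)
for j in(-.064,.0465):
    for z in(0,.02):
        u,v=((proj(s,P+M[:,1]*j-M[:,2]*z)[0]-[240,175])*k).astype(int);cv2.circle(im,(int(u),int(v)),4,(0,0,255),1)
cv2.imwrite('pics/s4.png',im)
E
```

```text
t: 8.7
tool_pos: [0.5562, 0.0813, 0.0721]
orientation: [-2.367, -2.065, 0.0]
force: [0.3, 0.1, -0.5]
opening: 0.0927
t: 8.95
tool_pos: [0.5563, 0.0813, 0.0706]
orientation: [-2.367, -2.065, 0.0]
force: [-0.2, -0.4, -0.3]
opening: 0.0933
t: 9.2
tool_pos: [0.5563, 0.0813, 0.0696]
orientation: [-2.367, -2.065, 0.0]
force: [-0.4, -0.3, -0.5]
opening: 0.093
t: 9.45
tool_pos: [0.5563, 0.0813, 0.0687]
orientation: [-2.367, -2.065, 0.0]
force: [-0.3, -0.8, 0.1]
opening: 0.0927
```

View pics/s4.png

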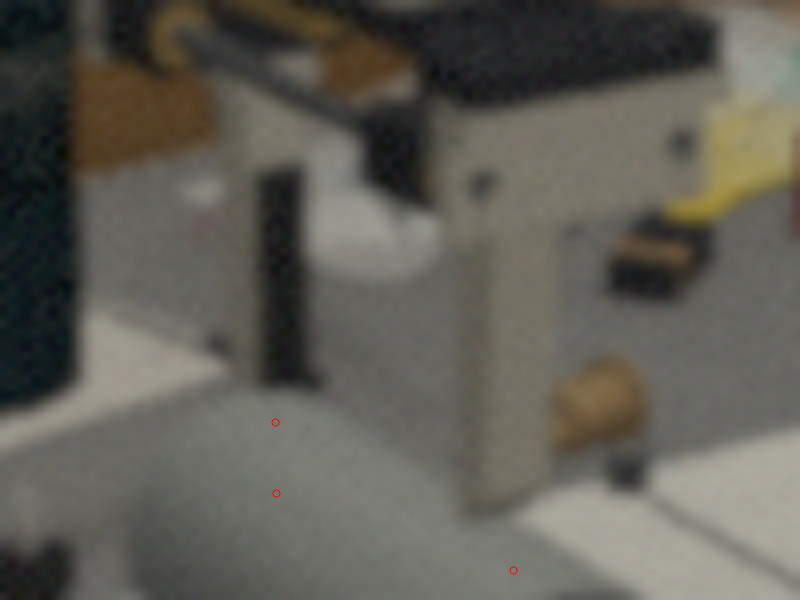

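The visible tips sit roughly 30 mm above the stated TCP. I raise the tool, close the fingers and check whether the opening explains it.

```bash
python3 -m jog '[[[0,0,0,0,0,-3,9.3],[0,0,0,0,0,-2,0],[0,0,0,0,0,0,0],[0,0,0,0,0,0,0],[0,0,0,0,0,0,0]]]';python3 -m jog '[[[0,0,0,0,0,0,0],[0,0,0,0,0,0,0],[0,0,0,0,0,0,0],[0,0,0,0,0,0,0],[0,0,0,0,0,0,0]]]';python3 - <<'E'
from h import *
st=robot.read_state();M=R.from_rotvec(st['orientation']).as_matrix();P=st['tool_pos']
o=[]
for c in('scene','top'):
    s=robot.read_camera(c);im=cv2.resize(s['img'][:,:,::-1],None,fx=4,fy=4,interpolation=cv2.INTER_CUBIC)
    for z in(0,.02,.08):
        u,v=(proj(s,P-M[:,2]*z)[0]*4).astype(int);cv2.circle(im,(int(u),int(v)),4,(0,0,255),1);w=(u,v) if z==0 else w
    u,v=w;u=max(u,200);o.append(im[v-300:v+300,u-200:u+200])
cv2.imwrite('pics/s5.png',np.hstack(o))
E
```

```text
t: 9.92
tool_pos: [0.5561, 0.0813, 0.1181]
orientation: [-2.367, -2.065, 0.001]
force: [0.1, -0.5, 0.2]
opening: 0.0708
t: 10.33
tool_pos: [0.5561, 0.0813, 0.1183]
orientation: [-2.367, -2.065, 0.001]
force: [-0.1, -0.3, 0.1]
opening: 0.0375
```

View pics/s5.png

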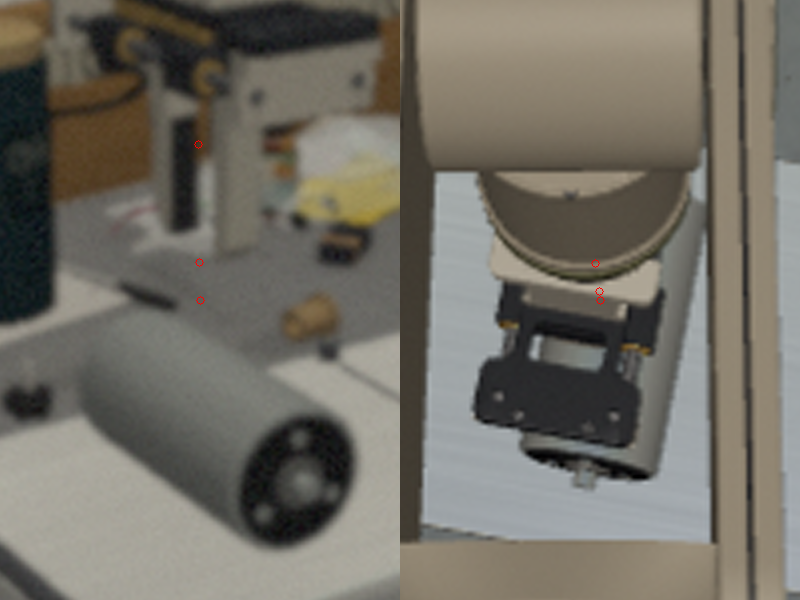

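The top view shows the gripper over the roller as expected, and the scene view puts the tips about 30 mm higher than the reported z. I go by contact: open the fingers and descend stepwise until the force rises.

```bash
python3 -m jog '[[[0,0,0,0,0,1,9.3],[0,0,0,0,0,1,9.3],[0,0,0,0,0,1,9.3],[0,0,0,0,0,1,9.3],[0,0,0,0,0,0.8,9.3]]]';python3 -m jog '[[[0,0,0,0,0,0,9.3],[0,0,0,0,0,0,9.3],[0,0,0,0,0,0,9.3],[0,0,0,0,0,0,9.3],[0,0,0,0,0,0.2,9.3]]]'
python3 -m jog '[[[0,0,0,0,0,0.2,9.3],[0,0,0,0,0,0,9.3],[0,0,0,0,0,0,9.3]]]';python3 -m jog '[[[0,0,0,0,0,0.2,9.3],[0,0,0,0,0,0,9.3],[0,0,0,0,0,0,9.3]]]';python3 -m jog '[[[0,0,0,0,0,0.2,9.3],[0,0,0,0,0,0,9.3],[0,0,0,0,0,0,9.3]]]'; python3 st.py scene
```

```text
t: 10.85
tool_pos: [0.5554, 0.0812, 0.0685]
orientation: [-2.366, -2.064, 0.003]
force: [0.4, -0.0, 0.0]
opening: 0.0583
t: 11.27
tool_pos: [0.5574, 0.0813, 0.0699]
orientation: [2.367, 2.064, 0.003]
force: [-0.5, -0.2, -0.0]
opening: 0.0907
t: 11.52
tool_pos: [0.5563, 0.0813, 0.0667]
orientation: [-2.367, -2.065, 0.0]
force: [-0.2, -0.0, 0.2]
opening: 0.0928
t: 11.77
tool_pos: [0.5563, 0.0813, 0.0646]
orientation: [-2.367, -2.065, 0.0]
force: [0.3, 0.1, 0.7]
opening: 0.093
t: 12.02
tool_pos: [0.5562, 0.0813, 0.0625]
orientation: [-2.367, -2.065, 0.0]
force: [-0.5, -0.3, 0.1]
opening: 0.0929
t 12.02 P [0.5562 0.0813 0.0625] F [-0.5 -0.3  0.1] tcp in line (x,y) [ -4.6 156.2] tool y yaw -7.8 tilt [-0. -0. -1.]
scene roller line x,y mm [ -6.6 150.1] yaw-line deg 0.84 mask/model 2469 2650.0896989492467
to roller top, tool cm [-0.5   0.08 -6.75]
```

Run:
```python
from h import *
s=robot.read_camera('scene');p=robot.read_camera('top')
cv2.imwrite('pics/s6.png',np.hstack([cv2.resize(s['img'][150:300,220:340,::-1],None,fx=3.3,fy=4,interpolation=2),cv2.resize(p['img'][170:320,240:360,::-1],None,fx=3.3,fy=4,interpolation=2)]))
```

```text
(no output)
```

View pics/s6.png

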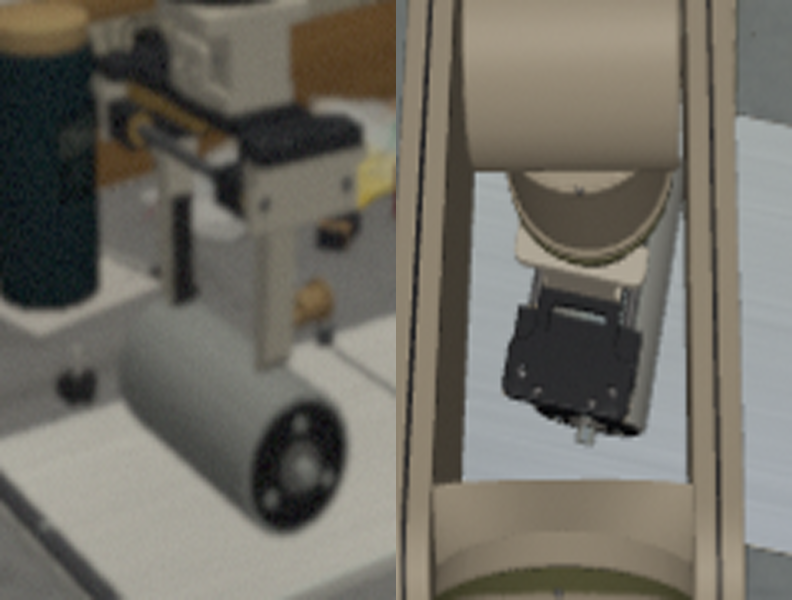

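The tips now sit almost on the roller. I keep going in 1 mm steps.

```bash
python3 -m jog '[[[0,0,0,0,0,0.2,9.3],[0,0,0,0,0,0,9.3],[0,0,0,0,0,0,9.3]]]' | grep -E 'pos|for';python3 -m jog '[[[0,0,0,0,0,0.1,9.3],[0,0,0,0,0,0,9.3],[0,0,0,0,0,0,9.3]]]'| grep -E 'pos|for';python3 -m jog '[[[0,0,0,0,0,0.1,9.3],[0,0,0,0,0,0,9.3],[0,0,0,0,0,0,9.3]]]'| grep -E 'pos|for';python3 -m jog '[[[0,0,0,0,0,0.1,9.3],[0,0,0,0,0,0,9.3],[0,0,0,0,0,0,9.3]]]'| grep -E 'pos|for'; python3 st.py
```

```text
tool_pos: [0.5562, 0.0812, 0.0605]
force: [-0.5, -0.7, -0.1]
tool_pos: [0.5563, 0.0813, 0.0596]
force: [-0.6, 0.3, -0.7]
tool_pos: [0.5563, 0.0813, 0.0587]
force: [-0.1, 0.2, -0.1]
tool_pos: [0.5565, 0.0813, 0.0579]
force: [0.6, -0.8, 0.5]
t 13.22 P [0.5565 0.0813 0.0579] F [ 0.6 -0.8  0.5] tcp in line (x,y) [ -4.3 156.3] tool y yaw -7.8 tilt [ 0.  0. -1.]
to roller top, tool cm [-0.5   0.06 -7.21]
```

```bash
python3 -m jog '[[[0,0,0,0,0,0.1,9.3],[0,0,0,0,0,0,9.3],[0,0,0,0,0,0,9.3]]]' | grep -E 'pos|for';python3 -m jog '[[[0,0,0,0,0,0.1,9.3],[0,0,0,0,0,0,9.3],[0,0,0,0,0,0,9.3]]]'| grep -E 'pos|for'; python3 st.py scene
```

```text
tool_pos: [0.5567, 0.0815, 0.0578]
force: [-3.7, 0.0, 8.3]
tool_pos: [0.5567, 0.0816, 0.0577]
force: [-7.3, 0.8, 15.2]
t 13.72 P [0.5567 0.0816 0.0577] F [-7.3  0.8 15.2] tcp in line (x,y) [ -4.2 156.7] tool y yaw -7.8 tilt [ 0.001  0.    -1.   ]
scene roller line x,y mm [ -8.  151.4] yaw-line deg 0.52 mask/model 2595 2653.9333185212454
to roller top, tool cm [-0.54  0.05 -7.23]
```

Contact: 15 N at reported z 0.0577, so the reported z is about 30 mm low at the tips. First stroke along tool -x.

```bash
python3 -m jog '[[[0,0,0,-0.5,0,0,9.3],[0,0,0,-1,0,0,9.3],[0,0,0,-1,0,0.03,9.3],[0,0,0,-1,0,0.03,9.3],[0,0,0,-0.7,0,0.03,9.3]]]' | grep -E 'pos|for';python3 -m jog '[[[0,0,0,0,0,0,9.3],[0,0,0,0,0,0,9.3]]]'| grep -E 'pos|for'; python3 st.py scene
```

```text
tool_pos: [0.5508, 0.0391, 0.0564]
force: [-4.9, -0.3, 8.9]
tool_pos: [0.5509, 0.039, 0.0564]
force: [-5.9, -1.2, 12.3]
t 14.4 P [0.5509 0.039  0.0564] F [-5.9 -1.2 12.3] tcp in line (x,y) [ -4.3 113.7] tool y yaw -7.84 tilt [ 0. -0. -1.]
scene roller line x,y mm [ -5.5 128.3] yaw-line deg -0.59 mask/model 2568 2576.2488854937255
to roller top, tool cm [ 3.76  0.05 -7.37]
```

```bash
python3 -m jog '[[[0,0,0,0,0,-0.8,9.3],[0,0,0,0,0,-0.7,9.3],[0,0,0,1.5,0,0,9.3],[0,0,0,1.5,0,0,9.3],[0,0,0,0,0,0,9.3]]]' | grep -E 'pos|for'; python3 st.py scene;python3 -m jog '[[[0,0,0,0,0,0.8,9.3],[0,0,0,0,0,0.5,9.3],[0,0,0,0,0,0.1,9.3],[0,0,0,0,0,0.1,9.3],[0,0,0,0,0,0,9.3]]]' | grep -E 'pos|for'; python3 st.py scene
```

```text
tool_pos: [0.5553, 0.0713, 0.0706]
force: [0.1, -0.3, -0.1]
t 14.92 P [0.5553 0.0713 0.0706] F [ 0.1 -0.3 -0.1] tcp in line (x,y) [ -4.2 146.3] tool y yaw -7.74 tilt [ 0.001  0.001 -1.   ]
scene roller line x,y mm [ -7.1 129.2] yaw-line deg 0.46 mask/model 2496 2603.0371005400084
to roller top, tool cm [ 0.5   0.05 -5.94]
tool_pos: [0.5553, 0.0695, 0.0569]
force: [-8.7, 3.5, 20.9]
t 15.43 P [0.5553 0.0695 0.0569] F [-8.7  3.5 20.9] tcp in line (x,y) [ -4.  144.4] tool y yaw -7.83 tilt [ 0.001  0.001 -1.   ]
scene roller line x,y mm [-10.1 131.5] yaw-line deg 1.42 mask/model 2363 2637.7036631654482
to roller top, tool cm [ 0.69  0.03 -7.31]
```

```bash
python3 -m jog '[[[0,0,0,-0.6,0,-0.1,9.3],[0,0,0,-1.1,0,0,9.3],[0,0,0,-1.2,0,0,9.3],[0,0,0,-1.2,0,0,9.3],[0,0,0,-1.2,0,0.05,9.3]]]' | grep -E 'pos|for';python3 -m jog '[[[0,0,0,-0.7,0,0.05,9.3],[0,0,0,0,0,0,9.3],[0,0,0,0,0,0,9.3]]]'| grep -E 'pos|for'; python3 st.py scene; python3 -m jog '[[[0,0,0,0,0,-0.8,9.3],[0,0,0,0,0,-0.7,9.3],[0,0,0,1.3,0,0,9.3],[0,0,0,1.3,0,0,9.3],[0,0,0,0,0,0,9.3]]]' | grep -E 'pos|for'; python3 st.py scene top
```

```text
tool_pos: [0.5477, 0.016, 0.0571]
force: [-7.7, -0.3, 14.2]
tool_pos: [0.5467, 0.0084, 0.0561]
force: [-6.6, -1.2, 16.1]
t 16.2 P [0.5467 0.0084 0.0561] F [-6.6 -1.2 16.1] tcp in line (x,y) [-4.4 82.7] tool y yaw -7.89 tilt [ 0.    -0.001 -1.   ]
scene roller line x,y mm [-6.2 97. ] yaw-line deg -0.25 mask/model 2474 2523.2946970714256
to roller top, tool cm [ 6.85  0.04 -7.39]
tool_pos: [0.5502, 0.0383, 0.0695]
force: [0.2, -0.8, 0.1]
t 16.72 P [0.5502 0.0383 0.0695] F [ 0.2 -0.8  0.1] tcp in line (x,y) [ -4.9 112.9] tool y yaw -7.74 tilt [-0.     0.001 -1.   ]
scene roller line x,y mm [-6.  97.6] yaw-line deg 0.45 mask/model 2461 2535.068670836743
top roller line x,y mm [-38.8  76.5] yaw-line deg -14.25 mask/model 412 2593.4694910454564
to roller top, tool cm [ 3.84  0.1  -6.05]
```

```bash
python3 -m jog '[[[0,0,0,0.3,0,0.8,9.3],[0,0,0,0,0,0.5,9.3],[0,0,0,0,0,0.1,9.3],[0,0,0,0,0,0,9.3],[0,0,0,0,0,0,9.3]]]' | grep -E 'pos|for';python3 -m jog '[[[0,0,0,-0.6,0,0,9.3],[0,0,0,-1.1,0,0,9.3],[0,0,0,-1.2,0,0,9.3],[0,0,0,-1.2,0,0,9.3],[0,0,0,-1.2,0,0.05,9.3]]]' | grep -E 'pos|for';python3 -m jog '[[[0,0,0,-0.8,0,0.05,9.3],[0,0,0,0,0,0,9.3],[0,0,0,0,0,0,9.3]]]'| grep -E 'pos|for'; python3 st.py scene; python3 -m jog '[[[0,0,0,0,0,-0.8,9.3],[0,0,0,0,0,-0.7,9.3],[0,0,0,1.5,0,0,9.3],[0,0,0,1.5,0,0,9.3],[0,0,0,0,0,0,9.3]]]' | grep -E 'pos|for'; python3 st.py scene
```

```text
tool_pos: [0.5509, 0.039, 0.057]
force: [-5.8, 2.3, 14.2]
tool_pos: [0.5434, -0.0143, 0.057]
force: [-8.1, -0.6, 15.4]
tool_pos: [0.5423, -0.023, 0.0561]
force: [-7.4, -1.1, 15.8]
t 18.0 P [ 0.5423 -0.023   0.0561] F [-7.4 -1.1 15.8] tcp in line (x,y) [-4.6 51. ] tool y yaw -7.88 tilt [ 0.    -0.001 -1.   ]
scene roller line x,y mm [-4.8 65.8] yaw-line deg -0.26 mask/model 2383 2459.2210434775334
to roller top, tool cm [10.01  0.04 -7.4 ]
tool_pos: [0.5465, 0.0098, 0.0699]
force: [0.7, -0.6, 0.7]
t 18.52 P [0.5465 0.0098 0.0699] F [ 0.7 -0.6  0.7] tcp in line (x,y) [-4.7 84.1] tool y yaw -7.76 tilt [ 0.     0.001 -1.   ]
scene roller line x,y mm [-6.6 66.8] yaw-line deg 0.1 mask/model 2434 2474.275784239173
to roller top, tool cm [ 6.72  0.08 -6.  ]
```

Working cleanly (about 30 mm of roll per stroke). Another identical one.

```bash
python3 -m jog '[[[0,0,0,0,0,0.8,9.3],[0,0,0,0,0,0.5,9.3],[0,0,0,0,0,0.1,9.3],[0,0,0,0,0,0,9.3],[0,0,0,0,0,0,9.3]]]' | grep -E 'pos|for';python3 -m jog '[[[0,0,0,-0.6,0,0,9.3],[0,0,0,-1.1,0,0,9.3],[0,0,0,-1.2,0,0,9.3],[0,0,0,-1.2,0,0,9.3],[0,0,0,-1.2,0,0.05,9.3]]]' | grep -E 'pos|for';python3 -m jog '[[[0,0,0,-0.8,0,0.05,9.3],[0,0,0,0,0,0,9.3],[0,0,0,0,0,0,9.3]]]'| grep -E 'pos|for'; python3 st.py scene; python3 -m jog '[[[0,0,0,0,0,-0.8,9.3],[0,0,0,0,0,-0.7,9.3],[0,0,0,1.5,0,0,9.3],[0,0,0,1.5,0,0,9.3],[0,0,0,0,0,0,9.3]]]' | grep -E 'pos|for'; python3 st.py scene
```

```text
tool_pos: [0.5467, 0.0076, 0.0571]
force: [-6.1, 2.2, 15.1]
tool_pos: [0.5392, -0.0457, 0.0569]
force: [-6.7, 0.5, 13.7]
tool_pos: [0.538, -0.0543, 0.0559]
force: [-6.5, -1.1, 15.4]
t 19.7 P [ 0.538  -0.0543  0.0559] F [-6.5 -1.1 15.4] tcp in line (x,y) [-4.6 19.4] tool y yaw -7.9 tilt [ 0.    -0.001 -1.   ]
scene roller line x,y mm [-6.9 35.7] yaw-line deg -0.29 mask/model 2360 2415.8125936149154
to roller top, tool cm [13.17  0.03 -7.42]
tool_pos: [0.5423, -0.0212, 0.0699]
force: [-1.0, 0.1, 0.2]
t 20.22 P [ 0.5423 -0.0212  0.0699] F [-1.   0.1  0.2] tcp in line (x,y) [-4.8 52.9] tool y yaw -7.76 tilt [ 0.     0.001 -1.   ]
scene roller line x,y mm [-6.6 35.4] yaw-line deg 0.54 mask/model 2332 2427.7490426595323
to roller top, tool cm [ 9.84  0.08 -6.  ]
```

```bash
python3 -m jog '[[[0,0,0,0,0,0.8,9.3],[0,0,0,0,0,0.5,9.3],[0,0,0,0,0,0.1,9.3],[0,0,0,0,0,0,9.3],[0,0,0,0,0,0,9.3]]]' | grep -E 'pos|for';python3 -m jog '[[[0,0,0,-0.6,0,0,9.3],[0,0,0,-1.1,0,0,9.3],[0,0,0,-1.2,0,0,9.3],[0,0,0,-1.2,0,0,9.3],[0,0,0,-1.2,0,0.05,9.3]]]' | grep -E 'pos|for';python3 -m jog '[[[0,0,0,-0.8,0,0.05,9.3],[0,0,0,0,0,0,9.3],[0,0,0,0,0,0,9.3]]]'| grep -E 'pos|for'; python3 st.py scene; python3 -m jog '[[[0,0,0,0,0,-0.8,9.3],[0,0,0,0,0,-3,9.3],[0,0,0,3,0,-3,9.3],[0,0,0,4,0,0,9.3],[0,0,0,4,0,0,9.3]]]' | grep -E 'pos|for';python3 -m jog '[[[0,0,0,4,0,0,9.3],[0,0,0,4,0,0,9.3],[0,0,0,4,0,0,9.3],[0,0,0,0,0,0,9.3],[0,0,0,0,0,0,9.3]]]'; python3 st.py scene top
python3 - <<'E'
from h import *
s=robot.read_camera('top');cv2.imwrite('pics/s7.png',cv2.resize(s['img'][170:330,310:450,::-1],None,fx=4.5,fy=3.7,interpolation=2)); 
for d in robot.pinpoint(s,'roller'):print(d['point'],d['confidence'])
E
```

```text
tool_pos: [0.5425, -0.0232, 0.0571]
force: [-5.8, 1.3, 16.2]
tool_pos: [0.535, -0.0765, 0.057]
force: [-7.1, 0.1, 14.2]
tool_pos: [0.5338, -0.0851, 0.0559]
force: [-5.9, -0.6, 16.0]
t 21.4 P [ 0.5338 -0.0851  0.0559] F [-5.9 -0.6 16. ] tcp in line (x,y) [ -4.7 -11.6] tool y yaw -7.9 tilt [ 0.    -0.001 -1.   ]
scene roller line x,y mm [-5.7  4.6] yaw-line deg -1.19 mask/model 2206 2345.9947602658067
to roller top, tool cm [16.28  0.03 -7.43]
tool_pos: [0.5505, 0.0251, 0.1247]
force: [-0.0, -0.5, -0.2]
t: 22.33
tool_pos: [0.5645, 0.1458, 0.1214]
orientation: [-2.363, -2.069, 0.002]
force: [0.2, 0.1, 0.5]
opening: 0.0932
t 22.33 P [0.5645 0.1458 0.1214] F [0.2 0.1 0.5] tcp in line (x,y) [ -5.  221.3] tool y yaw -7.61 tilt [-0.001 -0.    -1.   ]
scene roller line x,y mm [-4.5  4. ] yaw-line deg -1.53 mask/model 2326 2334.936452209251
top roller line x,y mm [-4.9  6.3] yaw-line deg -0.89 mask/model 2714 2592.7808253439143
to roller top, tool cm [-7.01  0.12 -0.86]
[166.8, 204.6] 0.98
[373.2, 252.2] 0.95
[491.0, 309.8] 0.87
[172.3, 268.0] 0.57
```

View pics/s7.png

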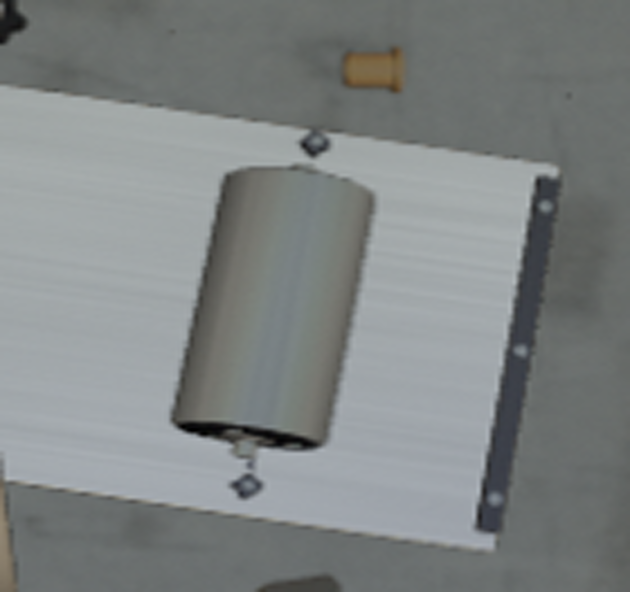

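The roller sits about +5 to +6 mm from the line and within about 1° of parallel. One last short stroke: 11 mm of tip travel for 5.5 mm of roll.

```bash
python3 -m jog '[[[0,0,0,-4,0,0,9.3],[0,0,0,-4,0,0,9.3],[0,0,0,-4,0,0,9.3],[0,0,0,-4,0,0,9.3],[0,0,0,-4,0,0,9.3]]]' | grep -E 'pos|for';python3 -m jog '[[[0,0,0,-1.1,0,2.5,9.3],[0,0,0,0,0,2.5,9.3],[0,0,0,0,0,0.5,9.3],[0,0,0,0,0,0,9.3],[0,0,0,0,0,0,9.3]]]' | grep -E 'pos|for'; python3 st.py
```

```text
tool_pos: [0.5371, -0.0566, 0.1225]
force: [0.2, 0.2, -0.4]
tool_pos: [0.5363, -0.0649, 0.0679]
force: [-0.4, -0.4, -0.6]
t 23.47 P [ 0.5363 -0.0649  0.0679] F [-0.4 -0.4 -0.6] tcp in line (x,y) [-4.9  8.7] tool y yaw -7.82 tilt [-0.  0. -1.]
to roller top, tool cm [14.26  0.07 -6.21]
```

```bash
python3 -m jog '[[[0,0,0,0.1,0,0.6,9.3],[0,0,0,0,0,0.3,9.3],[0,0,0,0,0,0.1,9.3],[0,0,0,0,0,0.1,9.3],[0,0,0,0,0,0,9.3]]]' | grep -E 'pos|for'; python3 -m jog '[[[0,0,0,0,0,0.1,9.3],[0,0,0,0,0,0,9.3],[0,0,0,0,0,0,9.3]]]'|grep -E 'pos|for'; python3 st.py
```

```text
tool_pos: [0.537, -0.0636, 0.0577]
force: [-3.8, 0.9, 7.9]
tool_pos: [0.5371, -0.0637, 0.0577]
force: [-7.6, 0.6, 15.2]
t 24.13 P [ 0.5371 -0.0637  0.0577] F [-7.6  0.6 15.2] tcp in line (x,y) [-4.2 10. ] tool y yaw -7.76 tilt [ 0.001 -0.    -1.   ]
to roller top, tool cm [14.12  0.03 -7.24]
```

```bash
python3 -m jog '[[[0,0,0,-0.3,0,0,9.3],[0,0,0,-0.5,0,0,9.3],[0,0,0,-0.3,0,0,9.3],[0,0,0,0,0,0,9.3],[0,0,0,0,0,0,9.3]]]' | grep -E 'pos|for';python3 -m jog '[[[0,0,0,0,0,-0.4,9.3],[0,0,0,0,0,-2,9.3],[0,0,0,0,0,-4,9.3],[0,0,0,4,0,0,9.3],[0,0,0,4,0,0,9.3]]]' | grep -E 'pos|for';python3 -m jog '[[[0,0,0,4,0,0,9.3],[0,0,0,4,0,0,9.3],[0,0,0,4,0,0,9.3],[0,0,0,0,0,0,9.3],[0,0,0,0,0,0,9.3]]]'; python3 st.py scene top
python3 - <<'E'
from h import *
s=robot.read_camera('top');cv2.imwrite('pics/s8.png',cv2.resize(s['img'][150:350,240:450,::-1],None,fx=3.5,fy=3,interpolation=2)); 
for l in('bearing','tape','bushing','knob'):print(l,[(at(s,d['point'],0).round(4),round(d['confidence'],2)) for d in robot.pinpoint(s,l)[:2]])
E
```

```text
tool_pos: [0.5355, -0.0749, 0.0577]
force: [-6.9, 0.7, 14.9]
tool_pos: [0.5487, 0.0037, 0.1233]
force: [0.5, 0.2, -0.5]
t: 25.38
tool_pos: [0.5621, 0.1259, 0.1195]
orientation: [2.363, 2.07, 0.0]
force: [0.1, -0.6, 0.6]
opening: 0.0927
t 25.38 P [0.5621 0.1259 0.1195] F [ 0.1 -0.6  0.6] tcp in line (x,y) [ -4.7 201.2] tool y yaw -7.54 tilt [ 0.  0. -1.]
scene roller line x,y mm [-5.5 -1.5] yaw-line deg -1.01 mask/model 2330 2338.38141834829
top roller line x,y mm [-4.8  0.6] yaw-line deg -0.43 mask/model 2666 2592.508861693088
to roller top, tool cm [-5.    0.09 -1.05]
bearing []
tape [(array([ 0.3635, -0.0848,  0.    ]), 0.78)]
bushing [(array([ 0.6976, -0.1189,  0.    ]), 0.63)]
knob []
```

View pics/s8.png

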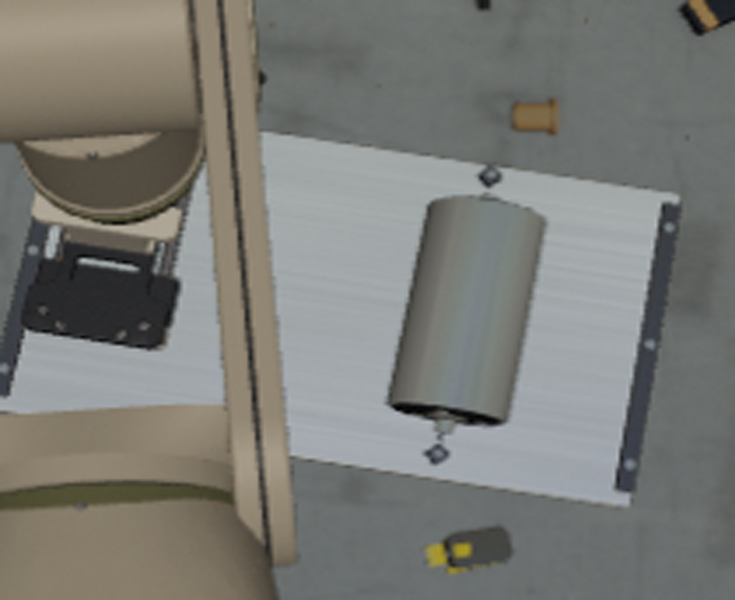

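```bash
python3 -c "
from plant import robot;print(robot.close_job())"
```

```text
the job is handed in; nothing more can be done
None
```

The roller now lies over the index line, centred and nearly parallel to it, and I have handed the job in at about 25 s. No verdict came back.

I rolled it about 150 mm (roughly 3.9 rad) in five main strokes and one short correcting one. The open fingers pressed on its top with about 15 N, up to about 21 N once. It moved half as far as the fingertips each time, as a roller turning without sliding should.

**Last checks, with the arm clear of the roller:**

| Check | Top camera | Scene camera | Limit |
|---|---|---|---|
| Across the line | +0.6 mm | −1.5 mm | 10 mm |
| Along the line | −4.8 mm | −5.5 mm | 25 mm |
| Angle to the line | −0.4° | −1.0° | 5.7° |

- **Small parts:** The tape and bushing are where they were, within 5 mm. The arm hid the bearing and knob in the last picture, so I could not check them, but the gripper stayed over the roller and plate throughout.
- **Fingertip height:** The fingers touched the roller at a reported TCP height of 0.058 m instead of the expected 0.088 m. The camera also showed the tips about 30 mm higher than the reported TCP. I found no cause, so I set the height by contact force. By the reported pose the grasp point stayed about 75 mm up while touching, above the 62 mm limit.

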